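Gauge the rounded corner of a concrete pan rest by the wok burner

ROBOT

A 7-joint arm with a two-finger parallel gripper is mounted at the origin on the work surface. World frame = base frame: x ahead of the robot, y to its left, z up, the work surface at z = 0. Lengths are in m, angles in rad, forces in N, time in s.
With the tool pointing down it reaches from about 0.4 to 0.9 m from the base axis. Payload 5.6 kg.
Tool frame: the origin (TCP) lies at the very end of the fingers, on their centre line; the grasp point (between the pads) lies 19 mm behind it; x points along the fingers, y is the direction in which the jaws open and shut, and the axes are right-handed (so a half turn about x gives the same grasp; the last joint's range is limited). The gripper opens to 92 mm and grips with 3 to 60 N. Pads are 20 mm wide; open, the fingers measure 128 mm over their backs; the gripper's body (75 mm by 189 mm) begins 69 mm behind the grasp point.
Start: joints at [1.217, 0.468, -0.012, 1.603, 0.006, 1.071, -0.056], TCP at [0.199, -0.619, 0.215] pointing down, gripper open.
Joint ranges: [-2.53, 2.53], [-0.31, 2.02], [-1.57, 1.55], [0.28, 2.44], [-1.29, 4.43], [0.15, 1.84], [-2.92, 2.92]. Speed limits (rad/s): [2.57, 2.57, 3.14, 3.14, 3.14, 3.14, 3.14].

INTERFACE

Orientations are given as a unit quaternion [w, x, y, z].
In Python, from station import * gives the robot as it stands. The module is installed in compiled form; this text tells all that it offers.
- The arm moves only by the tool step_arm, never from a script. Its arguments are lists of equal length, an entry for each row: "jaw": the finger opening in cm, from 0 to 9.19; "xyz": the shift along the world's x, y, z in cm, a list of three; "yaw": the turn about the world's z in rad. In form: {"jaw": [jaw, ...], "xyz": [[tx, ty, tz], ...], "yaw": [yaw, ...]}. A call has 1 to 12 rows; each row shifts and turns the commanded pose from where the row before left it; what a row does not reach is not made up. A row lasts 1/12 s, in which the tool goes at most 41.7 mm and 7.16 degrees, less where a joint would pass 70% of its speed; a pose out of reach is approached as far as the arm can. A call is refused whole if a number of a shift passes 4.17 or a number of a turn 0.125, either way. A call with a gripper value outside its range is refused whole. The fingers move at their own pace and stop on an object; "force" is the grip in N (left out, the last holds). Time passes only in rows, so rows that do not move let the fingers close. It gives the time, the measured TCP pose, the force and the opening at its end, in the units of the state.
- observe(): the state, without advancing time (a new reading comes with each control period).
- grab_frame(name): name is "scene" or "top"; returns a dict with "img" (420x560x3 uint8, blue, green, red), "depth" (420x560 float32, m along the optical axis (not along the pixel's ray), 0 where there is no reading), "vfov" (degrees; the focal length in pixels is half the picture's height over the tangent of half this angle, whatever the lens; pixels are square), "cx", "cy" (the principal point, pixels), "eye" and "rotation" of the camera in the world. Camera axes: x right, y up, looking along -z (the intrinsics and any distortion apply to the point x, -y, -z); pixel columns grow to the right and rows downward; lengths in m; the calibration is good to about 2 mm. A picture is of the moment at which its call begins.
- hand_in(): hands the job in, once; it reports no verdict.
The state is a dict: "time_s": time; "qpos": joint angles; "qd": joint speeds; "effort": joint torques, N m; "position": TCP position; "tool_rot": TCP orientation; "contact_force": force on the tool from outside, world axes, zero at the start; "torque": the same for the moment, N m; "finger_gap": finger opening in m.
Only numpy, scipy, OpenCV 4.12 (cv2) and the standard library are available. Lean on these libraries where they do the work, as an engineer would, in place of code of your own. Each camera call takes 0.05 s, during which the arm holds its last target. There are 200 camera calls.

TASK

Before the steel trim is ordered, find which of the two hollow ends of the radius gauge fits the right-hand front corner (as the robot sees it) of the concrete pan rest that stands on the robot's left of the wok burner: the wrong end either rocks from side to side or stands off, the right one does neither. Press the fitting end fully home against that rounded corner with a light, steady push of about 7 N for over a second, never so hard as to chip the concrete (20 N), then let go, leaving the gauge lying flat on the counter, still seated against the corner, and leave everything else where it is.

Things in the scene. Friction and masses are not known exactly. Their poses are not given: they have to be found in the camera images.
- gauge: loose double-ended radius gauge, about 150 g: flat 6 mm aluminium leaf, a hollow at each end, an upright orange grip bar on its middle. Origin: underside, middle of the bar; x runs along the leaf to the large end. Bar: 52 mm along x, 14 mm thick (pinch it across y), 6 to 43 mm up. The bottoms of the hollows are at x = +55 and -55 mm; each hollow spans 38 degrees either side of the x axis
- end_large (a point): centre of the curve of the large hollow end, nominal radius 42 mm (made 0.4 mm wider): at gauge x = +97 mm, 3 mm up; horns reach x = +64, 62 mm wide over all. Fully home on a 42 mm corner it lies on the corner's axis. On a 30 mm corner it touches only at the bottom of the hollow and, eased 2 mm, slides 16 mm from side to side at 2 N (9 to 12 mm where it fits)
- end_small (a point): centre of the curve of the small hollow end, nominal radius 30 mm (made 0.4 mm wider): at gauge x = -85 mm, 3 mm up; horns reach x = -62, 48 mm wide over all. Fully home on a 30 mm corner it lies on the corner's axis. On a 42 mm corner only its horns touch and the bottom of the hollow stands off 4 mm
- rest_a: one of two fixed pale concrete pan rests beside the burner, alike but for the radius R of their rounded upright front corners: 30 mm on one, 42 mm on the other, not known which; they swap sides. Origin: on the counter, on the axis of the rounded right-hand front corner, which faces -x-y. The rest reaches x from -R to +115, y from -R to +135 mm, 55 mm high; flat faces flank the 90 degree curve
- rest_b: one of two fixed pale concrete pan rests beside the burner, alike but for the radius R of their rounded upright front corners: 30 mm on one, 42 mm on the other, not known which; they swap sides. Origin: on the counter, on the axis of the rounded right-hand front corner, which faces -x-y. The rest reaches x from -R to +115, y from -R to +135 mm, 55 mm high; flat faces flank the 90 degree curve
- burner_front (a point): middle of the front edge of the fixed built-in wok burner, on its steel tray: 280 by 280 mm, 12 mm high, going back (+x) from here, with a black iron wok ring up to 72 mm high and a knob
- spice_bottle: bystander, loose: empty clear plastic spice bottle with red twist cap, 44 mm across, 106 mm high, origin at its base
- clay_pot: bystander, loose: lidded clay pot with two ears, 176 mm across, 150 mm high, on the trivet, origin at its base
- trivet: fixed: round black silicone trivet, 190 mm across, 6 mm thick, under the clay pot, origin at its base
- plate: bystander, loose: white porcelain plate, 210 mm across, 20 mm high, origin at its base
- saucepan: bystander, loose: small aluminium saucepan, 140 mm across, 75 mm high, handle along its -x reaching 215 mm from its axis, origin at its base
- ladle: bystander, loose: stainless ladle lying down, bowl 84 mm across, 30 mm high at the origin, handle along its -x, 270 mm long and up to 55 mm high
Mind the look-alikes: they are no part of the job. What is shaped like the rest_a but pink is not meant. Leave any turquoise look-alike of the gauge alone.

How it is judged:
On the way:
1. the fitting end is pressed fully home on the left rest's right-hand front corner (curve centre within 2 mm of the corner axis in rest x and y, gauge level), steadily with 4 to 10 N for 1 s (((world y of rest_a above 0 m and x of end_small in the frame of rest_a between -0.002 and 0.002 m and y of end_small in the frame of rest_a between -0.002 and 0.002 m and contact force between gauge and rest_a between 4 and 10 N and angle between gauge's own z axis and vertical below 0.05 rad) or (world y of rest_a above 0 m and x of end_large in the frame of rest_a between -0.002 and 0.002 m and y of end_large in the frame of rest_a between -0.002 and 0.002 m and contact force between gauge and rest_a between 4 and 10 N and angle between gauge's own z axis and vertical below 0.05 rad) or (world y of rest_b above 0 m and x of end_small in the frame of rest_b between -0.002 and 0.002 m and y of end_small in the frame of rest_b between -0.002 and 0.002 m and contact force between gauge and rest_b between 4 and 10 N and angle between gauge's own z axis and vertical below 0.05 rad) or (world y of rest_b above 0 m and x of end_large in the frame of rest_b between -0.002 and 0.002 m and y of end_large in the frame of rest_b between -0.002 and 0.002 m and contact force between gauge and rest_b between 4 and 10 N and angle between gauge's own z axis and vertical below 0.05 rad))), for 1 s.
At the end, for the whole second after the job is handed in: The gauge lies flat on the counter, let go and at rest, with the end that fits seated on the right-hand front corner of the left pan rest: the centre of that end's curve within 2.5 mm of the corner's axis in the rest's x and y (((world y of rest_a above 0 m and x of end_small in the frame of rest_a between -0.0025 and 0.0025 m and y of end_small in the frame of rest_a between -0.0025 and 0.0025 m) or (world y of rest_a above 0 m and x of end_large in the frame of rest_a between -0.0025 and 0.0025 m and y of end_large in the frame of rest_a between -0.0025 and 0.0025 m) or (world y of rest_b above 0 m and x of end_small in the frame of rest_b between -0.0025 and 0.0025 m and y of end_small in the frame of rest_b between -0.0025 and 0.0025 m) or (world y of rest_b above 0 m and x of end_large in the frame of rest_b between -0.0025 and 0.0025 m and y of end_large in the frame of rest_b between -0.0025 and 0.0025 m)) and angle between gauge's own z axis and vertical below 0.05 rad and height (world z) of gauge between -0.003 and 0.003 m and linear speed of gauge below 0.01 m/s and angular speed of gauge below 0.1 rad/s and contact force between gauge and the fingers below 0.1 N); the robot touches nothing.
It fails at once if the gauge or the arm presses on a pan rest with more than 20 N (contact force between any of gauge, the arm and rest_a above 20 N or contact force between any of gauge, the arm and rest_b above 20 N).
It fails at once if a bystander is pushed more than 15 mm out of place (distance of any of spice_bottle, clay_pot, plate, saucepan, ladle from where it was at the start of the episode above 0.015 m).
It fails at once if the clay pot, bottle or saucepan tips (angle between any of clay_pot, spice_bottle, saucepan's own z axis and vertical above 0.3 rad).
It also fails if it takes over 70 s, if anything falls off the work surface, if the arm or the gripper's body presses on something with over 40 N, if the wrist force passes 120 N, or if a joint passes its speed limit or range.

## Working session

There is one attempt and no reset: what is moved stays moved. The work goes in short steps, Python scripts to look and compute and a tool call to move; the robot and the scene stay as the last step left them, time stands still between calls to the robot, and variables do not carry over. Pictures are saved under pics/ and viewed, about 8 in all and at most 12, crops included, and the job is handed in when it is done.

Besides the shell and the picture viewer there is one more tool, called after "Emit:" as name([rows], argument=value, ...), one row to a line, values as JSON. step_arm: Moves the arm, as the interface text tells. Its arguments: {"type":"object","properties":{"jaw":{"type":"array","items":{"type":"number"}},"xyz":{"type":"array","items":{"type":"array","items":{"type":"number"}}},"yaw":{"type":"array","items":{"type":"number"}},"force":{"type":"number"}},"required":["jaw","xyz","yaw"]}

```bash
mkdir -p pics
cat > h.py <<'E'
from station import *
import numpy as np, cv2
def save(n,f,crop=None,s=1):
    im=f["img"]
    if crop: x0,y0,x1,y1=crop; im=im[y0:y1,x0:x1]
    cv2.imwrite("pics/"+n,cv2.resize(im,None,fx=s,fy=s,interpolation=cv2.INTER_CUBIC))
def foc(f): return f["img"].shape[0]/2/np.tan(np.radians(f["vfov"])/2)
def R(f):
    r=np.array(f["rotation"],float)
    if r.size==4:
        from scipy.spatial.transform import Rotation as Ro
        return Ro.from_quat([r[1],r[2],r[3],r[0]]).as_matrix()
    return r.reshape(3,3)
def cloud(f):
    F=foc(f);h,w=f["depth"].shape;u,v=np.meshgrid(np.arange(w),np.arange(h));d=f["depth"]
    p=np.stack([(u-f["cx"])/F*d,-(v-f["cy"])/F*d,-d],-1)
    return p@R(f).T+np.array(f["eye"])
def plane(f,uv,z):
    uv=np.atleast_2d(uv).astype(float);F=foc(f)
    d=np.stack([(uv[:,0]-f["cx"])/F,-(uv[:,1]-f["cy"])/F,-np.ones(len(uv))],-1)@R(f).T
    e=np.array(f["eye"]);return e+d*((z-e[2])/d[:,2])[:,None]
E
python3 - <<'E'
from h import *
import pickle
for n in("scene","top"):
    f=grab_frame(n);save(n+"0.png",f);pickle.dump(f,open(n+"0.pkl","wb"))
    print({k:v for k,v in f.items() if k not in("img","depth")})
print(observe())
E
```

```text
{'vfov': 53.055142476018446, 'cx': 283.97914420872803, 'cy': 210.6693565672321, 'eye': array([ 0.94217252, -0.57889032,  1.18263089]), 'rotation': array([0.90089528, 0.25962199, 0.08835028, 0.3364199 ])}
{'vfov': 48.2566390813558, 'cx': 275.26839696781815, 'cy': 208.97717044186504, 'eye': array([ 2.10225561e-01, -6.42007752e-04,  1.64725012e+00]), 'rotation': array([-0.69626893, -0.05662423,  0.06384339,  0.71269018])}
{'time_s': 0.1, 'qpos': array([ 1.21699178,  0.46830349, -0.01159725,  1.60347143,  0.00600686,
        1.07142027, -0.05626664]), 'qd': array([-6.35550945e-04, -1.89586823e-03,  9.59139888e-05, -1.66683770e-03,
        4.95664445e-04, -8.44934992e-04, -1.19318718e-03]), 'effort': array([ 4.71981421e-04, -5.21645522e+01, -1.26300490e-02, -2.44368821e+01,
       -5.67750132e-02,  1.40377416e-02,  8.78556330e-05]), 'position': array([ 0.19856401, -0.61840112,  0.21375116]), 'tool_rot': array([-0.10889321, -0.698459  , -0.1099721 ,  0.69871556]), 'contact_force': array([0.37691664, 0.00698437, 0.64902352]), 'torque': array([ 0.03552124,  0.00039946, -0.01316184]), 'finger_gap': 0.09220544268877387}
```

View pics/top0.png

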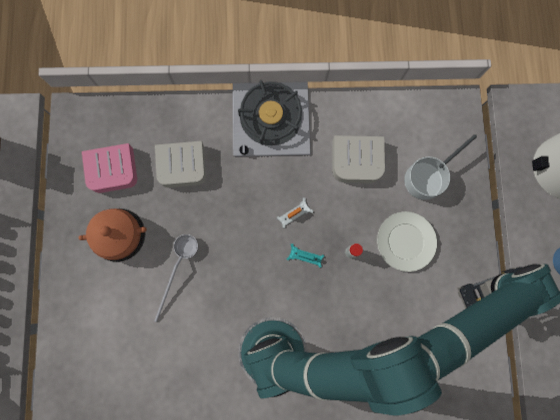

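View pics/scene0.png

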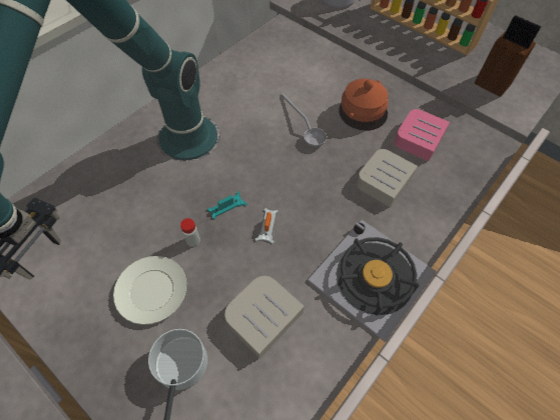

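The top view shows the left rest at about (180,163), the pink decoy at (108,167), the orange-gripped gauge at (295,213) and the turquoise look-alike at (306,256). The scene view shows the left rest at (388,177) and the gauge at (267,225). Next I measure both rests and the gauge.

```bash
cat > m.py <<'E'
from h import *
import pickle
def seg(f,uv0,uv1):pass
def rest(f,seed,name):
    # top face mask: height band, near seed
    P=cloud(f);m=((P[...,2]>.044)&(P[...,2]<.068)&(f["depth"]>0)).astype(np.uint8)
    m=cv2.morphologyEx(m,cv2.MORPH_CLOSE,np.ones((5,5),np.uint8))
    n,l,st,c=cv2.connectedComponentsWithStats(m,connectivity=4);k=l[seed[1],seed[0]]
    mm=(l==k).astype(np.uint8);z=P[mm>0][:,2]
    c=max(cv2.findContours(mm,cv2.RETR_EXTERNAL,cv2.CHAIN_APPROX_NONE)[0],key=cv2.contourArea)[:,0]
    W=plane(f,c,.055)[:,:2]
    r=cv2.minAreaRect((W*1000).astype(np.float32))
    print(name,"n",mm.sum(),"z",z.mean().round(4),"rect c %s size %s ang %.1f"%(np.round(r[0],1),np.round(r[1],1),r[2]))
    return mm,W
if __name__=="__main__":
    for cam,seeds in(("top",((180,172),(358,172))),("scene",((385,180),(262,305)))):
        f=pickle.load(open(cam+"0.pkl","rb"))
        for s,n in zip(seeds,("left","right")): rest(f,s,cam+" "+n)
        hsv=cv2.cvtColor(f["img"],cv2.COLOR_BGR2HSV)
        o=cv2.inRange(hsv,(5,150,120),(20,255,255))
        n,l,st,c=cv2.connectedComponentsWithStats(o)
        P=cloud(f)
        for i in range(1,n):
            if st[i,4]>15: 
                q=np.median(P[l==i],0)
                if abs(q[1])<.25 and .3<q[0]<.6:
                    w=plane(f,np.argwhere(l==i)[:,::-1],.043)*1000
                    print(cam,"orange",st[i],c[i].round(1),q.round(4),cv2.minAreaRect(w[:,:2].astype(np.float32)))
    f=pickle.load(open("top0.pkl","rb"));g=pickle.load(open("scene0.pkl","rb"))
    a=cv2.resize(f["img"][190:240,260:330],(560,400),interpolation=cv2.INTER_CUBIC)
    cv2.imwrite("pics/g1.png",a)
E
python3 m.py
```

```text
top left n 1920 z 0.067 rect c [657.3 311. ] size [149.2 167.6] ang 4.0
top right n 2170 z 0.0643 rect c [ 662.9 -319.7] size [177. 160.] ang 87.4
top orange [288 208  13  10  45] [293.9 212.4] [ 0.4741 -0.0851  0.0421] ((473.3192138671875, -84.59733581542969), (10.63558578491211, 48.45749282836914), 32.5745964050293)
scene left n 1761 z 0.0585 rect c [655.4 305.2] size [146.7 176.4] ang 3.9
scene right n 3557 z 0.0585 rect c [ 660.2 -321.8] size [178.3 159.1] ang 87.5
scene orange [265 213   6  17  61] [267.8 219.7] [ 0.4771 -0.0872  0.0406] ((479.47247314453125, -93.40577697753906), (13.60112190246582, 58.38087463378906), 31.934457778930664)
```

View pics/g1.png

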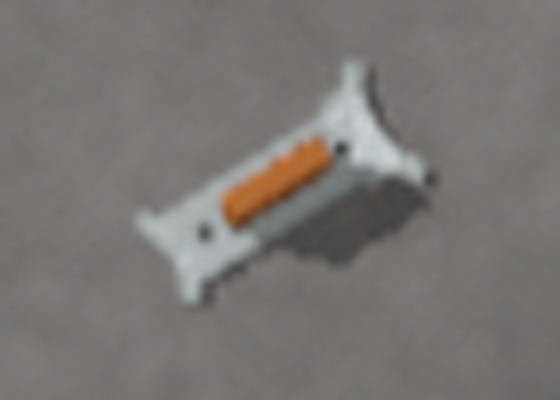

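```bash
cat >> h.py <<'E'
from scipy.spatial.transform import Rotation as Ro
def toolyaw(o=None):
    o=o or observe();q=o["tool_rot"];M=Ro.from_quat([q[1],q[2],q[3],q[0]]).as_matrix()
    return np.degrees(np.arctan2(M[1,1],M[0,1])),M
E
python3 - <<'E'
from h import *
import pickle
y,M=toolyaw();print("jaw axis yaw",y,"tool x",M[:,0].round(3))
f=pickle.load(open("top0.pkl","rb"))
# leaf corners from crop (scale 8): horn tips at crop px -> image
for n,p in dict(largeA=(355,68),largeB=(425,178),smallA=(148,218),smallB=(190,300)).items():
    print(n,plane(f,(260+p[0]/8-.5,190+p[1]/8-.5),.005).round(4))
# bar top corners
for p in((315,137),(225,207),(332,157),(240,225)): print(plane(f,(260+p[0]/8-.5,190+p[1]/8-.5),.043).round(4))
E
```

```text
jaw axis yaw -72.19411287060251 tool x [-0.001  0.001 -1.   ]
largeA [[ 0.5303 -0.124   0.005 ]]
largeB [[ 0.4799 -0.1534  0.005 ]]
smallA [[ 0.4647 -0.0299  0.005 ]]
smallB [[ 0.4277 -0.0475  0.005 ]]
[[ 0.4928 -0.1027  0.043 ]]
[[ 0.4629 -0.0627  0.043 ]]
[[ 0.4838 -0.1098  0.043 ]]
[[ 0.4549 -0.069   0.043 ]]
```

Emit:
step_arm([
  [1.7,3.3,0],
  [1.7,3.3,0],
  [1.7,3.3,0],
  [1.7,3.3,0],
  [1.7,3.3,0],
  [1.7,3.3,0],
  [1.7,3.3,0],
  [1.7,3.3,0],
  [1.7,3.3,0],
  [1.7,3.3,0],
  [1.7,3.3,0],
  [1.7,3.3,0],
], jaw=[6,6,6,6,6,6,6,6,6,6,6,6], yaw=[0,0,0,0,0,0,0,0,0,0,0,0])

```text
time_s: 1.1
position: [0.403, -0.2211, 0.2145]
tool_rot: [-0.109, -0.699, -0.109, 0.699]
contact_force: [0.7, 0.2, -0.7]
finger_gap: 0.0603
```

Emit:
step_arm([
  [0.6,1.1,0],
  [0.6,1.1,0],
  [0.6,1.1,0],
  [0.6,1.1,0],
  [0.6,1.1,0],
  [0.6,1.1,0],
  [0.6,1.1,0],
  [0.6,1.1,0],
  [0.6,1.1,0],
  [0.6,1.1,0],
  [0.6,1.2,-2],
  [0.6,1.2,-2],
], jaw=[6,6,6,6,6,6,6,6,6,6,6,6], yaw=[0.12,0.12,0.12,0.12,0.12,0.12,0.12,0.12,0.12,0.12,0.12,0.12])

```text
time_s: 2.1
position: [0.4757, -0.0886, 0.1749]
tool_rot: [0.545, 0.452, 0.543, -0.451]
contact_force: [0.4, -0.2, -0.5]
finger_gap: 0.06
```

Emit:
step_arm([
  [0,0,-2],
  [0,0,-2],
  [0,0,-1.5],
  [0,0,0],
  [0,0,0],
], jaw=[6,6,6,6,6], yaw=[0.12,0.12,0.12,0,0])

```text
time_s: 2.52
position: [0.4741, -0.0887, 0.119]
tool_rot: [0.614, 0.35, 0.615, -0.35]
contact_force: [0.8, 0.5, -0.4]
finger_gap: 0.0599
```

Run:
```python
from h import *
o=observe();print(o["position"],toolyaw(o)[0],o["qpos"])
f=grab_frame("scene");save("s1.png",f,(190,150,340,290),4)
```

```text
[ 0.47409452 -0.08870501  0.11902477] 30.7448947169813 [ 0.59534008  0.39135464 -0.568482    2.0542398   0.29589685  0.77698346
  0.38404769]
```

View pics/s1.png

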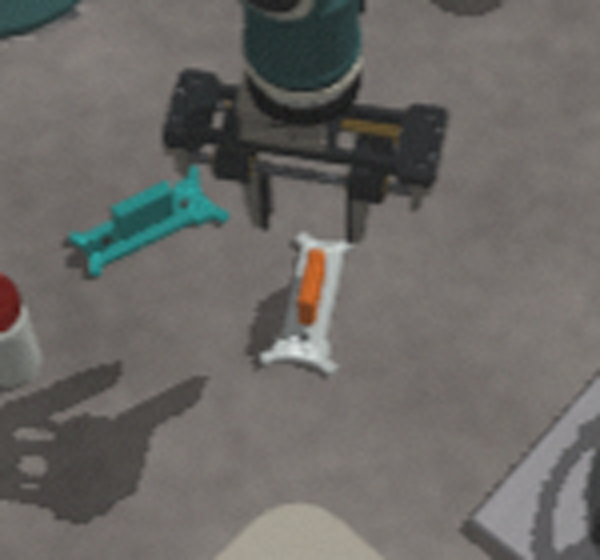

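Gripper straddles the gauge line correctly, with the turquoise one well clear. Descending and gripping.

Emit:
step_arm([
  [0,0.1,-3],
  [0,0,-3],
  [0,0,-2.5],
  [0,0,-1.5],
  [0,0,-0.6],
  [0,0,0],
], jaw=[6,6,6,6,6,6], yaw=[0.02,0,0,0,0,0], force=15)

```text
time_s: 3.07
position: [0.4748, -0.0879, 0.0135]
tool_rot: [0.618, 0.343, 0.619, -0.343]
contact_force: [-0.5, 0.3, 0.5]
finger_gap: 0.0599
```

Emit:
step_arm([
  [0,0,0],
  [0,0,0],
  [0,0,0],
  [0,0,0],
  [0,0,0],
  [0,0,0],
  [0,0,0],
  [0,0,0],
], jaw=[0.8,0.8,0.8,0.8,0.8,0.8,0.8,0.8], yaw=[0,0,0,0,0,0,0,0], force=15)

```text
time_s: 3.73
position: [0.4746, -0.0881, 0.0138]
tool_rot: [0.619, 0.342, 0.619, -0.343]
contact_force: [-1.3, 0.2, 3.6]
finger_gap: 0.0135
```

Emit:
step_arm([
  [0,0,2],
  [0,1,0],
  [0.7,2.5,0],
  [0.7,2.5,0],
  [0.7,2.5,0],
  [0.7,2.5,0],
  [0.7,2.5,0],
  [0.7,2.5,0],
  [0.7,2.5,0],
  [0.7,2.5,0],
  [0.7,2.5,0],
  [0.7,2.3,0],
], jaw=[0.8,0.8,0.8,0.8,0.8,0.8,0.8,0.8,0.8,0.8,0.8,0.8], yaw=[0,0,-0.12,-0.12,-0.12,-0.12,-0.12,-0.12,-0.12,-0.12,-0.12,-0.12])

```text
time_s: 4.73
position: [0.5442, 0.1726, 0.0329]
tool_rot: [-0.316, -0.633, -0.316, 0.633]
contact_force: [-0.3, 0.5, -1.5]
finger_gap: 0.0137
```

Emit:
step_arm([
  [0,0,0],
  [0,0,0],
  [0,0,0],
], jaw=[0.8,0.8,0.8], yaw=[-0.07,0,0])

```text
time_s: 4.98
position: [0.5439, 0.1704, 0.0328]
tool_rot: [-0.296, -0.642, -0.296, 0.643]
contact_force: [-0.5, -0.0, -0.9]
finger_gap: 0.014
```

Run:
```python
from h import *
import pickle
o=observe();print(o["position"],toolyaw(o)[0],o["contact_force"],o["torque"],o["finger_gap"])
f=grab_frame("scene");g=grab_frame("top");pickle.dump((f,g),open("p2.pkl","wb"))
a=cv2.resize(f["img"][100:240,300:450],(600,560),interpolation=cv2.INTER_CUBIC)
cv2.imwrite("pics/s2.png",a)
```

```text
[0.54385604 0.17039388 0.03279667] -40.49693322928423 [-0.48243116 -0.03198317 -0.93946559] [ 0.00546265 -0.00920852 -0.00689969] 0.014018946304052569
```

View pics/s2.png

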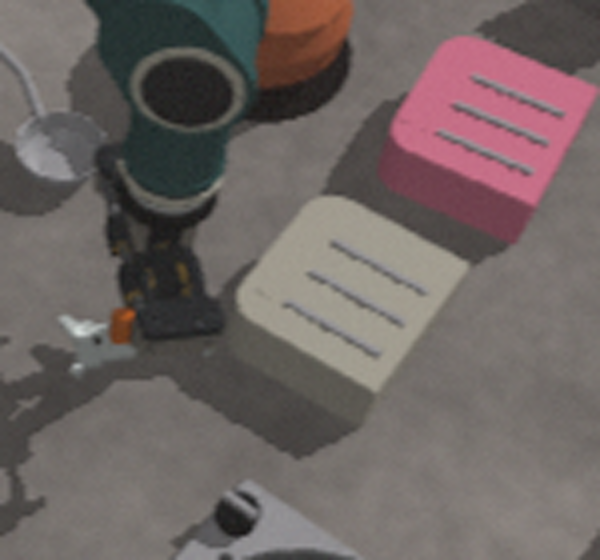

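Emit:
step_arm([
  [0,0,-1],
  [0,0,-0.8],
  [0,0,0],
  [0.2,0.23,0],
  [0.2,0.23,0],
  [0.2,0.23,0],
  [0.2,0.23,0],
  [0,0,0],
], jaw=[0.8,0.8,0.8,0.8,0.8,0.8,0.8,0.8], yaw=[0,0,0,0,0,0,0,0])

```text
time_s: 5.75
position: [0.5534, 0.1802, 0.0158]
tool_rot: [0.295, 0.643, 0.295, -0.642]
contact_force: [-0.3, 0.6, -1.0]
finger_gap: 0.0139
```

```bash
cat > st.py <<'E'
from h import *
o=observe();F=o["contact_force"];d=np.array([.656,.755]);l=np.array([-.755,.656])
p=o["position"]
print(o["time_s"],"p",p.round(4),"yaw",round(toolyaw(o)[0],2),"F",F.round(2),"push",round(-F[:2]@d,2),"lat",round(F[:2]@l,2),"T",o["torque"].round(3),"along",(p[:2]@d).round(4),"latpos",(p[:2]@l).round(4))
E
python3 st.py
python3 - <<'E'
from h import *
import pickle
f=grab_frame("scene");g=grab_frame("top");pickle.dump((f,g),open("p3.pkl","wb"))
a=cv2.resize(f["img"][150:215,310:390],(640,520),interpolation=cv2.INTER_CUBIC)
b=cv2.resize(g["img"][165:230,180:260],(640,520),interpolation=cv2.INTER_CUBIC)
cv2.imwrite("pics/s3.png",np.hstack([a,b])[::1,::1] if 0 else cv2.resize(np.hstack([a,b]),(800,325)))
E
```

```text
5.75 p [0.5534 0.1802 0.0158] yaw -40.65 F [-0.26  0.63 -0.99] push -0.31 lat 0.61 T [-0.029 -0.031 -0.014] along 0.4991 latpos -0.2995
```

View pics/s3.png

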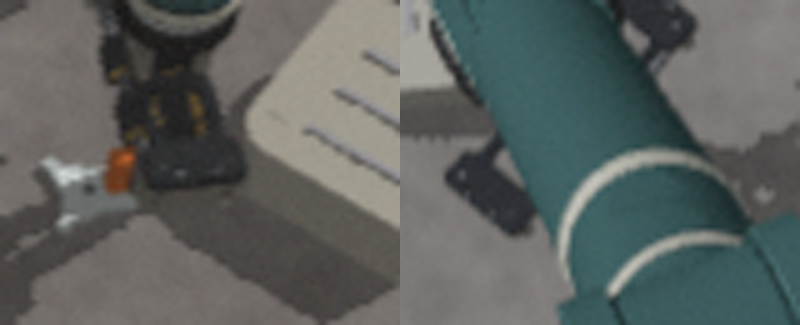

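The arm hides the joint; touch will decide. The left view shows the gauge in line with the corner.

Emit:
step_arm([
  [0,0,-0.1],
  [0.13,0.15,0],
  [0.13,0.15,0],
  [0.13,0.15,0],
  [0,0,0],
], jaw=[0.8,0.8,0.8,0.8,0.8], yaw=[0,0,0,0,0])

```text
time_s: 6.27
position: [0.557, 0.1844, 0.0147]
tool_rot: [0.295, 0.643, 0.295, -0.642]
contact_force: [0.6, 0.9, -1.6]
finger_gap: 0.0142
```

```bash
python3 st.py
```

```text
6.2667 p [0.557  0.1844 0.0147] yaw -40.66 F [ 0.6   0.93 -1.58] push -1.1 lat 0.16 T [ 0.015 -0.033 -0.001] along 0.5046 latpos -0.2996
```

Emit:
step_arm([
  [0.07,0.08,0],
  [0.07,0.08,0],
  [0,0,0],
], jaw=[0.8,0.8,0.8], yaw=[0,0,0])

```text
time_s: 6.52
position: [0.5582, 0.1857, 0.0146]
tool_rot: [0.295, 0.643, 0.295, -0.643]
contact_force: [-0.4, 0.5, -1.1]
finger_gap: 0.0139
```

```bash
python3 st.py
```

```text
6.5167 p [0.5582 0.1857 0.0146] yaw -40.68 F [-0.36  0.49 -1.12] push -0.14 lat 0.59 T [-0.002 -0.022  0.031] along 0.5063 latpos -0.2997
```

Emit:
step_arm([
  [0.07,0.08,0],
  [0.07,0.08,0],
  [0,0,0],
], jaw=[0.8,0.8,0.8], yaw=[0,0,0])

```text
time_s: 6.77
position: [0.5596, 0.1872, 0.0146]
tool_rot: [0.295, 0.643, 0.295, -0.643]
contact_force: [-0.4, 0.6, -1.4]
finger_gap: 0.0138
```

Emit:
step_arm([
  [0.07,0.08,0],
  [0,0,0],
], jaw=[0.8,0.8], yaw=[0,0])

```text
time_s: 6.93
position: [0.5603, 0.188, 0.0146]
tool_rot: [0.295, 0.643, 0.295, -0.643]
contact_force: [-0.1, -0.2, -1.4]
finger_gap: 0.0138
```

```bash
python3 st.py
```

```text
6.9333 p [0.5603 0.188  0.0146] yaw -40.68 F [-0.15 -0.19 -1.38] push 0.24 lat -0.01 T [-0.067  0.004 -0.019] along 0.5095 latpos -0.2997
```

Emit:
step_arm([
  [0.07,0.08,0],
  [0,0,0],
], jaw=[0.8,0.8], yaw=[0,0])

```text
time_s: 7.1
position: [0.5607, 0.1885, 0.0145]
tool_rot: [-0.295, -0.642, -0.295, 0.643]
contact_force: [-0.1, -0.3, -0.9]
finger_gap: 0.014
```

Emit:
step_arm([
  [0.07,0.08,0],
  [0,0,0],
], jaw=[0.8,0.8], yaw=[0,0])

```text
time_s: 7.27
position: [0.5608, 0.1888, 0.0143]
tool_rot: [-0.295, -0.642, -0.295, 0.643]
contact_force: [-1.6, -1.9, -0.0]
finger_gap: 0.0141
```

```bash
python3 st.py
```

```text
7.2667 p [0.5608 0.1888 0.0143] yaw -40.68 F [-1.61 -1.92 -0.  ] push 2.51 lat -0.04 T [-0.43   0.404  0.021] along 0.5104 latpos -0.2996
```

Contact came at the predicted place with no lateral force. Now a quick sideways rock test, eased 2 mm, to confirm the fit and centring.

Emit:
step_arm([
  [-0.24,-0.27,0],
  [0,0,0],
  [-0.15,0.13,0],
  [-0.15,0.13,0],
  [0,0,0],
], jaw=[0.8,0.8,0.8,0.8,0.8], yaw=[0,0,0,0,0])

```text
time_s: 7.68
position: [0.5559, 0.1901, 0.0147]
tool_rot: [0.295, 0.643, 0.295, -0.642]
contact_force: [-0.7, 0.9, -0.7]
finger_gap: 0.0139
```

```bash
python3 st.py
```

```text
7.6833 p [0.5559 0.1901 0.0147] yaw -40.65 F [-0.67  0.89 -0.72] push -0.23 lat 1.08 T [-0.058 -0.067  0.023] along 0.5082 latpos -0.295
```

Emit:
step_arm([
  [-0.08,0.07,0],
  [0,0,0],
], jaw=[0.8,0.8], yaw=[0,0])

```text
time_s: 7.85
position: [0.5553, 0.1904, 0.0146]
tool_rot: [0.295, 0.643, 0.295, -0.643]
contact_force: [-0.3, 0.5, -1.1]
finger_gap: 0.0136
```

```bash
python3 st.py
```

```text
7.85 p [0.5553 0.1904 0.0146] yaw -40.66 F [-0.3   0.51 -1.06] push -0.19 lat 0.57 T [-0.051 -0.054  0.01 ] along 0.508 latpos -0.2943
```

Emit:
step_arm([
  [-0.08,0.07,0],
  [0,0,0],
], jaw=[0.8,0.8], yaw=[0,0])

```text
time_s: 8.02
position: [0.5544, 0.1909, 0.0146]
tool_rot: [-0.295, -0.643, -0.295, 0.643]
contact_force: [-0.2, -0.5, -0.7]
finger_gap: 0.0141
```

```bash
python3 st.py
```

```text
8.0167 p [0.5544 0.1909 0.0146] yaw -40.68 F [-0.19 -0.53 -0.69] push 0.53 lat -0.21 T [-0.032 -0.008 -0.007] along 0.5078 latpos -0.2934
```

Emit:
step_arm([
  [-0.08,0.07,0],
  [0,0,0],
], jaw=[0.8,0.8], yaw=[0,0])

```text
time_s: 8.18
position: [0.5536, 0.1916, 0.0146]
tool_rot: [-0.295, -0.643, -0.295, 0.643]
contact_force: [-0.2, 0.8, -0.8]
finger_gap: 0.0141
```

```bash
python3 st.py
```

```text
8.1833 p [0.5536 0.1916 0.0146] yaw -40.67 F [-0.23  0.8  -0.85] push -0.45 lat 0.7 T [-0.03  -0.007 -0.026] along 0.5078 latpos -0.2923
```

Emit:
step_arm([
  [-0.08,0.07,0],
  [0,0,0],
], jaw=[0.8,0.8], yaw=[0,0])

```text
time_s: 8.35
position: [0.5528, 0.1922, 0.0146]
tool_rot: [-0.295, -0.643, -0.295, 0.643]
contact_force: [-0.3, 0.1, -1.1]
finger_gap: 0.0135
```

```bash
python3 st.py
```

```text
8.35 p [0.5528 0.1922 0.0146] yaw -40.68 F [-0.32  0.13 -1.05] push 0.11 lat 0.33 T [-0.089 -0.069  0.028] along 0.5078 latpos -0.2913
```

Emit:
step_arm([
  [-0.08,0.07,0],
  [0,0,0],
], jaw=[0.8,0.8], yaw=[0,0])

```text
time_s: 8.52
position: [0.5521, 0.1926, 0.0146]
tool_rot: [-0.295, -0.643, -0.295, 0.643]
contact_force: [-0.1, -0.8, -1.2]
finger_gap: 0.0138
```

```bash
python3 st.py
```

```text
8.5167 p [0.5521 0.1926 0.0146] yaw -40.7 F [-0.14 -0.82 -1.23] push 0.71 lat -0.43 T [-0.208 -0.089 -0.046] along 0.5076 latpos -0.2905
```

Emit:
step_arm([
  [-0.08,0.07,0],
  [0,0,0],
], jaw=[0.8,0.8], yaw=[0,0])

```text
time_s: 8.68
position: [0.5513, 0.193, 0.0146]
tool_rot: [-0.295, -0.643, -0.295, 0.643]
contact_force: [0.5, -2.2, -2.1]
finger_gap: 0.0141
```

```bash
python3 st.py
```

```text
8.6833 p [0.5513 0.193  0.0146] yaw -40.71 F [ 0.47 -2.18 -2.14] push 1.33 lat -1.79 T [-0.461 -0.111 -0.124] along 0.5074 latpos -0.2896
```

Emit:
step_arm([
  [0.25,-0.22,0],
  [0.25,-0.22,0],
  [0.15,-0.13,0],
  [0,0,0],
], jaw=[0.8,0.8,0.8,0.8], yaw=[0,0,0,0])

```text
time_s: 9.02
position: [0.5584, 0.1875, 0.0146]
tool_rot: [0.295, 0.643, 0.295, -0.643]
contact_force: [-0.2, -0.7, -1.3]
finger_gap: 0.0141
```

```bash
python3 st.py
```

```text
9.0167 p [0.5584 0.1875 0.0146] yaw -40.72 F [-0.22 -0.66 -1.29] push 0.65 lat -0.27 T [-0.074 -0.025 -0.017] along 0.5079 latpos -0.2986
```

Emit:
step_arm([
  [0.11,-0.1,0],
  [0,0,0],
], jaw=[0.8,0.8], yaw=[0,0])

```text
time_s: 9.18
position: [0.5591, 0.1867, 0.0146]
tool_rot: [0.295, 0.643, 0.295, -0.643]
contact_force: [0.1, -0.3, -1.8]
finger_gap: 0.0141
```

```bash
python3 st.py
```

```text
9.1833 p [0.5591 0.1867 0.0146] yaw -40.69 F [ 0.1  -0.32 -1.83] push 0.17 lat -0.28 T [-0.025 -0.031  0.025] along 0.5078 latpos -0.2996
```

Emit:
step_arm([
  [0.08,-0.07,0],
  [0,0,0],
], jaw=[0.8,0.8], yaw=[0,0])

```text
time_s: 9.35
position: [0.5598, 0.1861, 0.0146]
tool_rot: [0.295, 0.643, 0.295, -0.643]
contact_force: [-0.0, -0.5, -1.7]
finger_gap: 0.0139
```

```bash
python3 st.py
```

```text
9.35 p [0.5598 0.1861 0.0146] yaw -40.68 F [-0.02 -0.47 -1.69] push 0.37 lat -0.29 T [ 0.002 -0.091 -0.022] along 0.5078 latpos -0.3006
```

Emit:
step_arm([
  [0.08,-0.07,0],
  [0,0,0],
], jaw=[0.8,0.8], yaw=[0,0])

```text
time_s: 9.52
position: [0.5607, 0.1853, 0.0146]
tool_rot: [0.295, 0.643, 0.295, -0.643]
contact_force: [-0.2, -0.6, -1.2]
finger_gap: 0.0141
```

```bash
python3 st.py
```

```text
9.5167 p [0.5607 0.1853 0.0146] yaw -40.69 F [-0.17 -0.63 -1.17] push 0.59 lat -0.28 T [-0.01  -0.025 -0.013] along 0.5077 latpos -0.3018
```

Emit:
step_arm([
  [0.08,-0.07,0],
  [0,0,0],
], jaw=[0.8,0.8], yaw=[0,0])

```text
time_s: 9.68
position: [0.5615, 0.1845, 0.0146]
tool_rot: [0.295, 0.643, 0.295, -0.643]
contact_force: [0.4, -0.5, -0.7]
finger_gap: 0.0136
```

```bash
python3 st.py
```

```text
9.6833 p [0.5615 0.1845 0.0146] yaw -40.69 F [ 0.37 -0.49 -0.74] push 0.13 lat -0.6 T [-0.073 -0.041 -0.081] along 0.5077 latpos -0.3029
```

Emit:
step_arm([
  [0.08,-0.07,0],
  [0,0,0],
], jaw=[0.8,0.8], yaw=[0,0])

```text
time_s: 9.85
position: [0.5623, 0.1838, 0.0146]
tool_rot: [0.295, 0.643, 0.295, -0.643]
contact_force: [0.3, 0.3, -1.2]
finger_gap: 0.0136
```

```bash
python3 st.py
```

```text
9.85 p [0.5623 0.1838 0.0146] yaw -40.7 F [ 0.34  0.26 -1.15] push -0.42 lat -0.09 T [-0.047 -0.044  0.017] along 0.5077 latpos -0.304
```

Emit:
step_arm([
  [0.08,-0.07,0],
  [0,0,0],
], jaw=[0.8,0.8], yaw=[0,0])

```text
time_s: 10.02
position: [0.5628, 0.1832, 0.0145]
tool_rot: [-0.295, -0.642, -0.295, 0.643]
contact_force: [-1.5, 0.5, -1.3]
finger_gap: 0.014
```

```bash
python3 st.py
```

```text
10.0167 p [0.5628 0.1832 0.0145] yaw -40.68 F [-1.52  0.53 -1.26] push 0.59 lat 1.5 T [-0.005  0.092  0.078] along 0.5075 latpos -0.3047
```

Emit:
step_arm([
  [0.08,-0.07,0],
  [0,0,0],
], jaw=[0.8,0.8], yaw=[0,0])

```text
time_s: 10.18
position: [0.5633, 0.1825, 0.0144]
tool_rot: [-0.295, -0.642, -0.295, 0.643]
contact_force: [-1.5, 0.0, -0.5]
finger_gap: 0.0138
```

```bash
python3 st.py
```

```text
10.1833 p [0.5633 0.1825 0.0144] yaw -40.67 F [-1.48  0.   -0.53] push 0.97 lat 1.12 T [-0.035  0.309  0.065] along 0.5073 latpos -0.3056
```

Emit:
step_arm([
  [0.08,-0.07,0],
  [0,0,0],
], jaw=[0.8,0.8], yaw=[0,0])

```text
time_s: 10.35
position: [0.5639, 0.1817, 0.0143]
tool_rot: [-0.295, -0.642, -0.295, 0.643]
contact_force: [-1.9, 0.6, -0.8]
finger_gap: 0.0137
```

```bash
python3 st.py
```

```text
10.35 p [0.5639 0.1817 0.0143] yaw -40.67 F [-1.94  0.58 -0.79] push 0.84 lat 1.85 T [0.024 0.536 0.147] along 0.5071 latpos -0.3065
```

Run:
```python
from h import *
import pickle
f,g=pickle.load(open("p3.pkl","rb"))
t=plane(f,[(317.9,182.3),(322.5,195.8)],.006);print("outer tips",t.round(4),"span",np.linalg.norm(t[0]-t[1]))
f=grab_frame("scene");g=grab_frame("top")
save("s4.png",f,(300,160,370,220),10)
pickle.dump((f,g),open("p4.pkl","wb"))
```

```text
outer tips [[0.4926 0.1507 0.006 ]
 [0.539  0.117  0.006 ]] span 0.05729454886530922
```

View pics/s4.png

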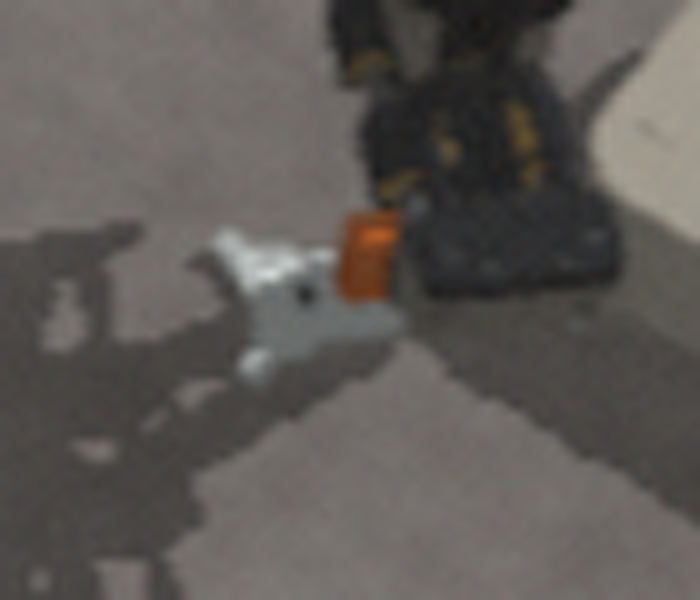

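The outer end spans 57 mm, so the large end points away and the small end faces the rest. The free play (about 13 mm) was larger than expected, but I started off-centre, so the easing exceeded 2 mm. I'll repeat it from the centre (lateral -0.298).

Emit:
step_arm([
  [-0.24,0.2,0],
  [-0.24,0.21,0],
  [-0.24,0.21,0],
  [0.07,0.08,0],
  [0.07,0.08,0],
  [0,0,0],
], jaw=[0.8,0.8,0.8,0.8,0.8,0.8], yaw=[0,0,0,0,0,0])

```text
time_s: 10.95
position: [0.5592, 0.1901, 0.0148]
tool_rot: [0.295, 0.643, 0.295, -0.642]
contact_force: [-0.1, -0.9, -1.8]
finger_gap: 0.014
```

```bash
python3 st.py
```

```text
10.95 p [0.5592 0.1901 0.0148] yaw -40.67 F [-0.06 -0.9  -1.82] push 0.72 lat -0.54 T [-0.034 -0.024 -0.028] along 0.5104 latpos -0.2975
```

Emit:
step_arm([
  [0.07,0.08,0],
  [0,0,0],
], jaw=[0.8,0.8], yaw=[0,0])

```text
time_s: 11.12
position: [0.5598, 0.1906, 0.0146]
tool_rot: [0.295, 0.643, 0.295, -0.642]
contact_force: [-0.4, 0.3, -1.0]
finger_gap: 0.0141
```

```bash
python3 st.py
```

```text
11.1167 p [0.5598 0.1906 0.0146] yaw -40.69 F [-0.42  0.31 -1.01] push 0.04 lat 0.53 T [-0.047 -0.029  0.003] along 0.5111 latpos -0.2976
```

Emit:
step_arm([
  [0.07,0.08,0],
  [0,0,0],
], jaw=[0.8,0.8], yaw=[0,0])

```text
time_s: 11.28
position: [0.56, 0.1909, 0.0145]
tool_rot: [-0.295, -0.642, -0.295, 0.643]
contact_force: [-0.7, -2.1, -1.1]
finger_gap: 0.0136
```

```bash
python3 st.py
```

```text
11.2833 p [0.56   0.1909 0.0145] yaw -40.7 F [-0.74 -2.06 -1.14] push 2.04 lat -0.79 T [-0.253  0.16  -0.019] along 0.5115 latpos -0.2975
```

Touch came 1.1 mm deeper here, so home is about 3.5 mm beyond the earlier slide plane. At that easing a fitting 30 mm corner gives about 12 mm of play, against about 21 mm for small-on-42. So the small end fits, which agrees with the measured rest sizes. Pressing home.

Emit:
step_arm([
  [0.04,-0.04,-0.04],
  [0.07,0.08,0],
  [0,0,0],
  [0,0,0],
], jaw=[0.8,0.8,0.8,0.8], yaw=[0,0,0,0], force=25)

```text
time_s: 11.62
position: [0.5602, 0.1908, 0.0139]
tool_rot: [-0.295, -0.642, -0.295, 0.644]
contact_force: [-4.5, -3.9, 1.6]
finger_gap: 0.0141
```

```bash
python3 st.py
```

```text
11.6167 p [0.5602 0.1908 0.0139] yaw -40.69 F [-4.53 -3.94  1.64] push 5.95 lat 0.83 T [-0.745  0.903  0.111] along 0.5115 latpos -0.2978
```

Emit:
step_arm([
  [0.07,0.08,0],
  [0,0,0],
  [0,0,0],
], jaw=[0.8,0.8,0.8], yaw=[0,0,0])

```text
time_s: 11.87
position: [0.5602, 0.1908, 0.0138]
tool_rot: [-0.295, -0.641, -0.294, 0.644]
contact_force: [-5.1, -4.2, 4.1]
finger_gap: 0.0139
```

```bash
python3 st.py
```

```text
11.8667 p [0.5602 0.1908 0.0138] yaw -40.71 F [-5.08 -4.22  4.13] push 6.52 lat 1.06 T [-0.945  1.17   0.119] along 0.5116 latpos -0.2978
```

Emit:
step_arm([
  [0,0,0],
  [0,0,0],
  [0,0,0],
  [0,0,0],
  [0,0,0],
  [0,0,0],
  [0,0,0],
  [0,0,0],
  [0,0,0],
  [0,0,0],
  [0,0,0],
  [0,0,0],
], jaw=[0.8,0.8,0.8,0.8,0.8,0.8,0.8,0.8,0.8,0.8,0.8,0.8], yaw=[0,0,0,0,0,0,0,0,0,0,0,0])

```text
time_s: 12.87
position: [0.5602, 0.1908, 0.0138]
tool_rot: [-0.295, -0.641, -0.295, 0.644]
contact_force: [-6.0, -4.9, 3.2]
finger_gap: 0.0141
```

```bash
python3 st.py;  python3 -c "
from h import *
print(toolyaw()[1][:,0].round(3))"
```

```text
12.8667 p [0.5602 0.1908 0.0138] yaw -40.71 F [-6.04 -4.88  3.24] push 7.64 lat 1.36 T [-0.952  1.185  0.144] along 0.5116 latpos -0.2978
[-0.004 -0.003 -1.   ]
```

Emit:
step_arm([
  [0,0,0],
  [0,0,0],
  [0,0,0],
  [0,0,0],
  [0,0,0],
  [0,0,0],
  [0,0,0],
  [0,0,0],
  [0,0,0],
  [0,0,0],
], jaw=[0.8,0.8,0.8,0.8,0.8,0.8,0.8,0.8,0.8,0.8], yaw=[0,0,0,0,0,0,0,0,0,0])

```text
time_s: 13.7
position: [0.5603, 0.1908, 0.0138]
tool_rot: [-0.295, -0.641, -0.295, 0.644]
contact_force: [-6.2, -4.6, 4.1]
finger_gap: 0.0136
```

```bash
python3 st.py
```

```text
13.7 p [0.5603 0.1908 0.0138] yaw -40.71 F [-6.18 -4.61  4.09] push 7.53 lat 1.64 T [-0.997  1.165  0.091] along 0.5116 latpos -0.2979
```

Held about 1.8 s at 6.5 to 7.6 N, level. Easing the preload before release.

Emit:
step_arm([
  [-0.08,-0.06,0],
  [-0.08,-0.06,0],
  [0,0,0],
  [0,0,0],
], jaw=[0.8,0.8,0.8,0.8], yaw=[0,0,0,0])

```text
time_s: 14.03
position: [0.5601, 0.1909, 0.0139]
tool_rot: [-0.295, -0.642, -0.295, 0.643]
contact_force: [-1.5, -2.4, -1.8]
finger_gap: 0.0141
```

```bash
python3 st.py
```

```text
14.0333 p [0.5601 0.1909 0.0139] yaw -40.7 F [-1.54 -2.37 -1.82] push 2.8 lat -0.39 T [-0.631  0.538  0.024] along 0.5115 latpos -0.2976
```

Emit:
step_arm([
  [0,0,0],
  [0,0,0],
  [0,0,0],
  [0,0,0],
  [0,0,0],
  [0,0,0],
  [0,0,0],
  [0,0,0],
], jaw=[1.6,1.8,2.2,2.8,3.4,4,4,4], yaw=[0,0,0,0,0,0,0,0])

```text
time_s: 14.7
position: [0.5604, 0.1914, 0.0143]
tool_rot: [0.295, 0.643, 0.295, -0.643]
contact_force: [0.4, 0.2, 0.2]
finger_gap: 0.0404
```

Emit:
step_arm([
  [0,0,1],
  [0,0,2],
  [0,0,3],
  [0,0,3],
  [0,0,3],
  [0,-3,2],
  [-0.5,-4,2],
  [-0.5,-4,0],
  [-0.5,-4,0],
  [-0.5,-4,0],
  [-0.5,-4,0],
  [-0.5,-4,0],
], jaw=[4,4,4,4,4,4,4,4,4,4,4,4], yaw=[0,0,0,0,0,0,0,0,0,0,0,0])

```text
time_s: 15.7
position: [0.5302, -0.0775, 0.1738]
tool_rot: [0.295, 0.643, 0.295, -0.642]
contact_force: [1.4, 0.3, -0.1]
finger_gap: 0.0401
```

Emit:
step_arm([
  [0,-4,0],
  [0,-4,0],
  [0,-4,0],
  [0,-4,0],
  [0,0,0],
  [0,0,0],
], jaw=[4,4,4,4,4,4], yaw=[0,0,0,0,0,0])

```text
time_s: 16.2
position: [0.5299, -0.2387, 0.1732]
tool_rot: [-0.294, -0.643, -0.293, 0.643]
contact_force: [1.1, 0.3, 0.2]
finger_gap: 0.0403
```

```bash
python3 st.py
python3 - <<'E'
from h import *
from m import rest
import pickle
f=grab_frame("scene");g=grab_frame("top");pickle.dump((f,g),open("p5.pkl","wb"))
a=cv2.resize(f["img"][150:220,300:390],(450,350),interpolation=cv2.INTER_CUBIC)
b=cv2.resize(g["img"][160:216,170:240],(437,350),interpolation=cv2.INTER_CUBIC)
cv2.imwrite("pics/s5.png",cv2.resize(np.hstack([a,b]),(800,316)))
for n,c in(("top",g),("scene",f)):
    hsv=cv2.cvtColor(c["img"],cv2.COLOR_BGR2HSV);o=cv2.inRange(hsv,(5,150,120),(20,255,255))
    k,l,st,ce=cv2.connectedComponentsWithStats(o)
    for i in range(1,k):
        w=plane(c,np.argwhere(l==i)[:,::-1],.043)*1000
        if st[i,4]>15 and 500<w[:,0].mean()<620 and 130<w[:,1].mean()<250: print(n,ce[i].round(1),cv2.minAreaRect(w[:,:2].astype(np.float32)))
E
```

```text
16.2 p [ 0.5299 -0.2387  0.1732] yaw -41.0 F [1.13 0.3  0.16] push -0.97 lat -0.65 T [ 0.017 -0.037 -0.021] along 0.1674 latpos -0.5567
top [213.5 189. ] ((562.0653686523438, 193.6830596923828), (48.28401184082031, 12.04031753540039), 49.86701583862305)
scene [342.7 179.9] ((562.9806518554688, 190.208251953125), (50.89043426513672, 13.7972412109375), 48.25895309448242)
```

View pics/s5.png

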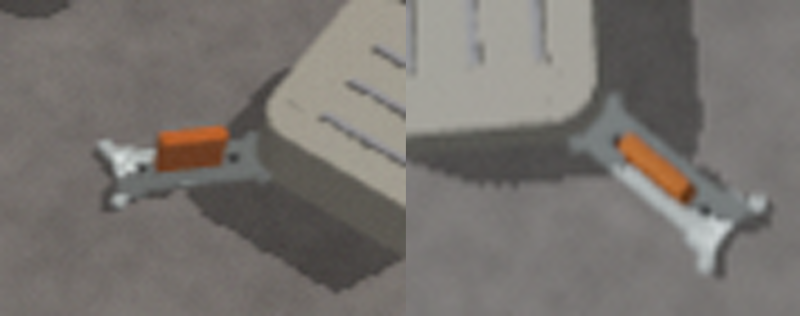

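The picture shows the gauge flat, with its small end hugging the rest's right-front corner (top view, horns around the corner at crop (590,125)) and the large end pointing away. The bar centre agrees in both cameras to about 3.6 mm. The pressed stop (511.6 mm along) also matches the 30 mm prediction (510.7) rather than the 42 mm one (about 503).

```bash
python3 -c "
from station import *
print(hand_in())"
```

```text
the job is handed in; nothing more can be done
None
```

The small (30 mm) end is the one that fits the left rest's right-hand front corner. I pressed it home at about 6.5 to 7.6 N (wrist force reading) for about 1.8 s, level. Then I eased the push, let go and backed away, leaving the gauge flat and seated, and handed the job in at about 16 s.

**Checks that agree on a 30 mm corner:**
- **Rest size:** the top camera gives the left rest as about 149 × 168 mm and the right one as 160 × 177 mm. The expected sizes are 145 × 165 for 30 mm and 157 × 177 for 42 mm.
- **Stop position:** the pressed stop came within about 1 mm of the 30 mm prediction, and about 8 mm from where a 42 mm corner would have stopped it.
- **After release:** both cameras show the small end against the corner and the large end pointing away. The bar angle is 48 to 50°, against a target of 49°.

**Checks that were off or incomplete:**
- **Rock test:** it gave about 13 mm of free play and 17 mm at 2 N, more than the 9 to 12 mm given for a fit. I had started about 2 mm off-centre, so it was eased about 3.5 mm instead of 2. At that easing the free play fits a 30 mm corner (about 12 mm, against 21 mm on a 42 mm one), but I did not repeat the test at 2 mm.
- **Rest length:** the scene camera's figure for the left rest's long side (176 mm) would not have separated the two radii on its own.
- **Final seating:** the two cameras differ by about 3.6 mm on the bar position. They cannot confirm the 2.5 mm seating by themselves; that rests on the hard stop felt while pressing.
- **Bystanders:** the arm stayed clear of the other objects by plan, but I did not measure them afterwards.

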